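# Gauge a bench centrifuge and hold the rod at the reading scope

### The job

Turn the reading scope's focus knob until its white pointer lines up with the red index mark. Then take the orange-handled gauge rod from its cradle, push it down the slanted gauge tube of the small centrifuge until its red collar stops on the yellow mouth, and draw it right out again. Finish while still holding the rod in the gripper: keep it still and level, with its brass tip over the middle of the scope's round window about 25 mm above the glass and touching nothing else; leave the knob on its mark and everything else on the bench where it is.

Things in the scene. Friction and masses are not known exactly. Their poses are not given: they have to be found in the camera images.
- gauge_rod: Loose gauge rod, 0.12 kg, axis level 55 mm above the bench at the start. +x runs along it to the tip, z up as it lies; origin on the axis at the tip-side face of the red collar. Shaft 8 mm diameter to x = 105 mm, brass end tapered to 5 mm over the last 3 mm. Collar 32 mm diameter, x = -6 to 0. Orange handle x = -116 to -6 mm, 18 wide (y), 20 high (z).
- rod_tip (a point): The end of the brass tip of the gauge rod, on its axis (x = +105 mm in the rod's frame); axes as the rod's.
- rod_grip (a point): Good place to grip on the orange handle, on the rod's axis at x = -60 mm of the rod's frame; axes as the rod's. The 18 mm width lies along y; in the cradle both sides are free and there are 47 mm of free height under the axis here.
- cradle: Fixed grey cradle, base plate 200 x 60 x 8 mm, with two notched posts 10 mm thick: under the shaft 50 mm ahead of the collar (63 mm high) and under the handle 108 mm behind it (57 mm high). The rod lies along its +x and lifts straight up out of it. Origin on the bench under the collar.
- centrifuge: Fixed small white bench centrifuge with blue lid. Origin on the bench straight below the centre of the gauge tube's mouth; z up, +x level from the mouth to the housing, the way the tube runs down. Housing 170 x 180 mm from x = 100 to 270 mm, 95 mm high, 141 mm at the lid's knob. A strut stands under the tube at x = 62 mm.
- guide_tube: Gauge tube, sloping down 35 degrees into the housing. Origin at its mouth's centre, 140 mm above the bench; z points out along its axis, y level, x up and towards the housing. Yellow rim 32 mm outside; 22 mm funnel narrows to a 12 mm bore within 14 mm. Bore straight, 110 mm deep, open at its lower end: only the collar on the rim stops the rod.
- reader: Fixed white reading scope, a low box 130 (x) x 190 (y) x 60 mm high, which looks up through a round window in its top. Origin on the bench under its centre, z up. The window lies at x = 0, y = +50 mm, the knob at x = 0, y = -45 mm.
- window (a point): Centre of the round pale-blue glass window (36 mm diameter, steel ring 46 mm) on a black panel on top of the reading scope, at glass height, 60 mm above the bench. Axes as the scope's.
- focus_knob (a joint): Angle of the focus knob on the scope's top, rad. Turns about the vertical, grows clockwise seen from above: 0 with the white pointer along the scope's +x, 1.40 on the red index mark; range 0 to 2.8. Friction (0.05 N m) keeps it where it is left. Starts 0.6 to 1.2 rad short of the mark.
- knob_grip (a point): Point on the knob's axis at grip height, 20 mm above the scope's top, 80 mm above the bench. The grip is a black bar 42 long, 14 wide, from 6.5 to 32.5 mm above the scope's top, on a disc 44 mm in diameter. x runs along the bar to the end with the white pointer and turns with the knob; z up.
- index_mark (a point): The red index mark on the grey dial around the knob, on the scope's top, 32 mm from the knob's axis.
- amber_bottle: Bystander: loose amber bottle, 60 mm diameter, 130 mm tall. Origin under its centre.
- well_plate: Bystander: loose clear well plate 85 x 127 x 14 mm with red wells. Origin under its centre.
- calculator: Bystander: loose black calculator 130 x 75 x 14 mm. Origin under its centre.
- petri_dish: Bystander: loose clear dish 88 mm diameter, 15 mm high. Origin under its centre.
- media_bottle: Bystander: loose glass bottle with orange cap, 70 mm diameter, 150 mm tall. Origin under its centre.
Mind the look-alikes: they are no part of the job. Of the things that look like the gauge_rod, the largest one is meant.

How it is judged:
On the way, in this order (a step that is already met when the one before it is completed fails the run):
1. the knob's pointer is on the red index mark (within 0.15 rad) (value of joint focus_knob between 1.25 and 1.55 rad), for 0.3 s.
2. the gripped rod is fully down the tube, collar on the mouth (within 4 mm) (z of gauge_rod in the frame of guide_tube below 0.004 m and z of rod_tip in the frame of guide_tube below -0.098 m and x of rod_tip in the frame of guide_tube between -0.006 and 0.006 m and y of rod_tip in the frame of guide_tube between -0.006 and 0.006 m and contact force between the fingers and gauge_rod above 2 N), for 0.1 s.
3. the gripped rod is drawn right out of the tube ((z of rod_tip in the frame of guide_tube above 0.005 m or distance between rod_tip and guide_tube above 0.16 m) and contact force between the fingers and gauge_rod above 2 N), for 0.05 s.
At the end, for the whole second after the job is handed in: The rod is held in the gripper's fingers (more than 2 N), still, level within 0.1 rad, its tip within 15 mm sideways of the window's centre and 6 to 45 mm above the glass, touching neither the scope, centrifuge, cradle nor any bystander; the focus knob is within 0.15 rad of its red mark (1.40) (all of step 1 and contact force between the fingers and gauge_rod above 2 N and horizontal distance between rod_tip and window below 0.015 m and z of rod_tip in the frame of window between 0.006 and 0.045 m and angle between gauge_rod's own x axis and vertical between 1.4708 and 1.6708 rad and linear speed of gauge_rod below 0.02 m/s and angular speed of gauge_rod below 0.1 rad/s and contact force between gauge_rod and reader below 0.2 N and contact force between gauge_rod and centrifuge below 0.2 N and contact force between gauge_rod and cradle below 0.2 N and contact force between gauge_rod and amber_bottle below 0.2 N and contact force between gauge_rod and well_plate below 0.2 N and contact force between gauge_rod and calculator below 0.2 N and contact force between gauge_rod and petri_dish below 0.2 N and contact force between gauge_rod and media_bottle below 0.2 N); the arm keeps its last pose, push and grip.
It fails at once if a bystander (amber bottle, well plate, calculator, dish, media bottle) is shifted by more than 30 mm (distance of any of amber_bottle, well_plate, calculator, petri_dish, media_bottle from where it was at the start of the episode above 0.03 m).
It also fails if it takes over 72 s, if anything falls off the work surface, if the arm or the gripper's body presses on something with over 40 N, if the wrist force passes 120 N, or if a joint passes its speed limit or range.

### The arm

A 6-joint arm with a two-finger parallel gripper is mounted at the origin on the work surface. World frame = base frame: x ahead of the robot, y to its left, z up, the work surface at z = 0. Lengths are in m, angles in rad, forces in N, time in s.
With the tool pointing down it reaches from about 0.35 to 0.925 m from the base axis. Payload 6.4 kg.
Tool frame: the origin (TCP) lies on the front face of the gripper's body, between the roots of the fingers; the fingertips stand 73 mm ahead of it and the grasp point (between the pads) lies 54 mm ahead of it; z points along the fingers, y is the direction in which the jaws open and shut (so a half turn about z gives the same grasp; the last joint's range is limited). The gripper opens to 85 mm and grips with 20 to 120 N. Pads are 22 mm wide; open, the fingers measure 114 mm over their backs; the gripper's body (76 mm by 85 mm) begins 54 mm behind the grasp point. The pads swing forward as they close: fully open they stand 13 mm farther back than shut.
Start: joints at [1.015, 0.245, 1.558, -0, 1.339, -0.174], TCP at [0.242, 0.603, 0.304] pointing down, gripper open.
Joint ranges: [-3.13, 3.13], [-1.02, 2.26], [0.13, 2.54], [-0.95, 4.09], [0.21, 2.88], [-2.74, 2.74]. Speed limits (rad/s): [2.57, 2.57, 3.14, 3.14, 3.14, 3.14].

### API

Orientations are given as a unit quaternion [w, x, y, z].
In Python, from cell import ctrl gives the robot as it stands. Calls block until the motion is done:
- ctrl.move_pose(position, orientation): joint-space move of the TCP to a pose.
- ctrl.line_to(position, frame=None, v=0.15, contact_N=None): straight line of the TCP; frame=None keeps the orientation; v is the mean speed in m/s. With contact_N (N) it stops when the force on the tool has changed by that much, and returns True; else False.
- ctrl.move_joints(angles): joint-space move.
- ctrl.command_gripper(opening, squeeze=None): finger opening in m; squeeze is the grip in N (None keeps the last); returns when the fingers have stopped.
- ctrl.dwell(seconds).
- ctrl.ik(position, orientation): joint angles nearest the present ones, or None.
- ctrl.snapshot(name): name is "scene" or "side" or "wrist"; returns (picture, depth): 384x512x3 uint8, red, green, blue; 384x512 float32, m along the optical axis (not along the pixel's ray), 0 where there is no reading.
- ctrl.camera_params(name): a dict with "fx", "fy", "cx", "cy" (pixels), "eye" and "rotation" of the camera in the world. Camera axes: x right, y down, z forward; pixel columns grow to the right and rows downward; lengths in m; the calibration is good to about 2 mm. A picture is of the moment at which its call begins: read the wrist's pose just before it. camera_params takes no time and is no camera call; for the wrist camera it gives the pose at the moment of the call.
A pose or a line that the arm cannot do raises ctrl.MotionError and nothing moves.
- ctrl.job_done(): hands the job in, once; it reports no verdict.
Readings, each from a call of its own:
- ctrl.current_time(): time.
- ctrl.current_joint_positions(): joint angles.
- ctrl.current_qd(): joint speeds.
- ctrl.current_tau(): joint torques, N m.
- ctrl.current_position(): TCP position.
- ctrl.current_tool_rot(): TCP orientation.
- ctrl.current_wrist_force(): force on the tool from outside, world axes, zero at the start.
- ctrl.current_torque(): the same for the moment, N m.
- ctrl.current_finger_gap(): finger opening in m.
Only numpy, scipy, OpenCV 4.12 (cv2) and the standard library are available. Lean on these libraries where they do the work, as an engineer would, in place of code of your own. Each camera call takes 0.05 s, during which the arm holds its last target.

## Working session

There is one attempt and no reset: what is moved stays moved. The work goes in short steps, each a Python script; the robot and the scene stay as the last script left them, time stands still between calls to the robot, and variables do not carry over. Pictures are saved under pics/ and viewed, and the job is handed in when it is done.

```bash
ls; mkdir -p pics; python3 - <<'E'
from cell import ctrl
import cv2
for n in ["scene","side","wrist"]:
    p=ctrl.camera_params(n)
    im,d=ctrl.snapshot(n)
    cv2.imwrite(f"pics/{n}0.png",im[:,:,::-1]); 
    import numpy as np
    np.savez(f"pics/{n}0.npz",im=im,d=d,**p)
    print(n,p)
print(ctrl.current_time())
E
```

```text
pics
scene {'fx': 371.75742813488836, 'fy': 371.75742813488836, 'cx': 252.20749226870143, 'cy': 192.07455687556597, 'eye': array([1.03904624, 0.46264121, 0.88365487]), 'rotation': array([-0.14251099,  0.35231741,  0.85871852, -0.34375219])}
side {'fx': 415.1214409888689, 'fy': 415.1214409888689, 'cx': 255.02331083122908, 'cy': 187.1206127152355, 'eye': array([-0.01174928, -0.69840825,  0.81386464]), 'rotation': array([-0.39158719,  0.86017414, -0.29763448,  0.13480964])}
wrist {'fx': 334.74076764558123, 'fy': 334.74076764558123, 'cx': 251.72995079751036, 'cy': 191.0418228191133, 'eye': array([0.1814927 , 0.62827771, 0.37354122]), 'rotation': array([0.10928366, 0.82100942, 0.55562753, 0.07265442])}
0.15
```

View pics/scene0.png

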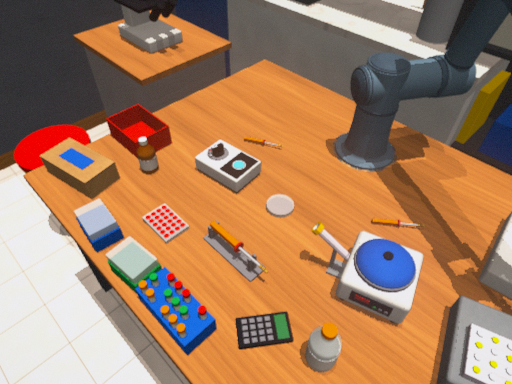

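View pics/side0.png

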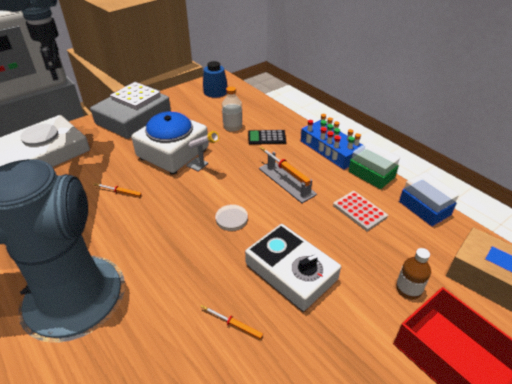

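View pics/wrist0.png

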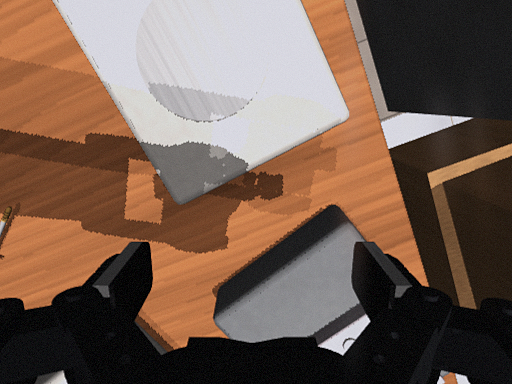

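The scene picture shows the scope near (228,163), cradle and rod near (233,250), centrifuge near (380,275) with its yellow mouth at (319,230), and the small look-alikes at (262,143) and (396,223). The side picture shows the same things. I'll zoom in and set up helpers.

```bash
cat > h.py <<'E'
import numpy as np, cv2
from scipy.spatial.transform import Rotation as R
def rot(q): q=np.asarray(q); return R.from_quat([q[1],q[2],q[3],q[0]])
def quat(r): x=r.as_quat(); return [x[3],x[0],x[1],x[2]]
class Cam:
    def __init__(s,p): s.p=p; s.M=rot(p['rotation']).as_matrix(); s.e=np.array(p['eye'])
    def ray(s,u,v):
        p=s.p; d=s.M@np.array([(u-p['cx'])/p['fx'],(v-p['cy'])/p['fy'],1.]); return d
    def plane(s,u,v,z): d=s.ray(u,v); return s.e+d*(z-s.e[2])/d[2]
    def depth(s,u,v,dd): return s.e+s.ray(u,v)*dd
    def proj(s,X):
        c=s.M.T@(np.asarray(X)-s.e); return np.array([s.p['cx']+s.p['fx']*c[0]/c[2], s.p['cy']+s.p['fy']*c[1]/c[2]])
    def cloud(s,d):
        v,u=np.mgrid[0:d.shape[0],0:d.shape[1]]; p=s.p
        c=np.stack([(u-p['cx'])/p['fx']*d,(v-p['cy'])/p['fy']*d,d],-1); return c@s.M.T+s.e
def load(n):
    z=np.load(f'pics/{n}.npz'); return z['im'],z['d'],Cam({k:z[k] for k in ['fx','fy','cx','cy','eye','rotation']})
def snap(ctrl,n,name):
    p=ctrl.camera_params(n); im,d=ctrl.snapshot(n); np.savez(f'pics/{name}.npz',im=im,d=d,**p); cv2.imwrite(f'pics/{name}.png',im[:,:,::-1]); return im,d,Cam(p)
def tri(c1,p1,c2,p2):
    d1=c1.ray(*p1);d2=c2.ray(*p2);A=np.stack([d1,-d2],1);t=np.linalg.lstsq(A,c2.e-c1.e,rcond=None)[0]
    a=c1.e+d1*t[0];b=c2.e+d2*t[1]; return (a+b)/2,np.linalg.norm(a-b)
E
python3 - <<'E'
from h import *
for n,boxes in [('scene0',[(180,130,280,200),(190,210,290,290),(300,215,400,295)]),('side0',[(235,215,345,310),(245,140,325,205),(130,105,230,185)])]:
    im,d,c=load(n)
    for i,(a,b,e,f) in enumerate(boxes):
        s=5
        cv2.imwrite(f'pics/{n}_c{i}.png',cv2.resize(im[b:f,a:e,::-1],None,fx=s,fy=s,interpolation=cv2.INTER_CUBIC))
im,d,c=load('scene0')
print('win',c.plane(239,165,.06),'knob',c.plane(220,150,.08),'mouth',c.plane(319,230,.14))
E
```

```text
win [ 0.42862829 -0.21367126  0.06      ] knob [ 0.43762358 -0.2963019   0.08      ] mouth [0.51111842 0.17096451 0.14      ]
```

View pics/scene0_c0.png

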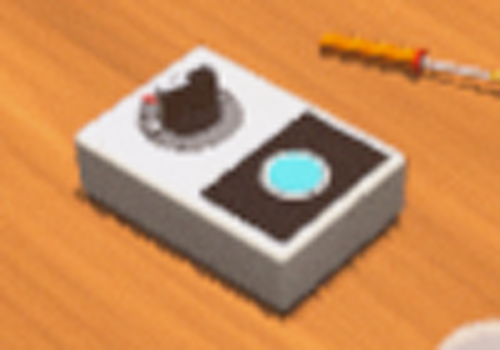

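View pics/scene0_c1.png

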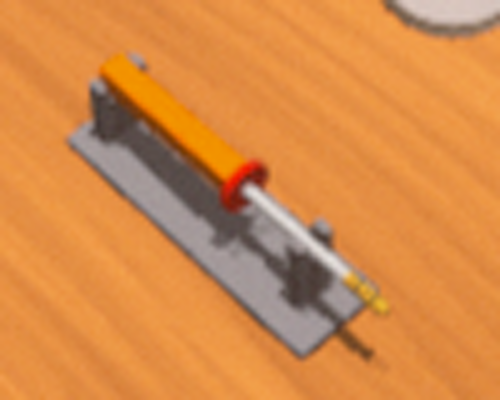

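View pics/scene0_c2.png

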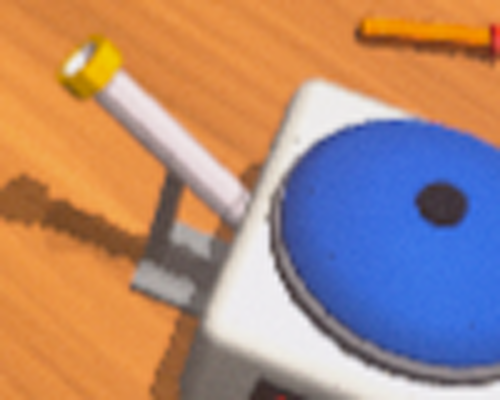

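View pics/side0_c0.png

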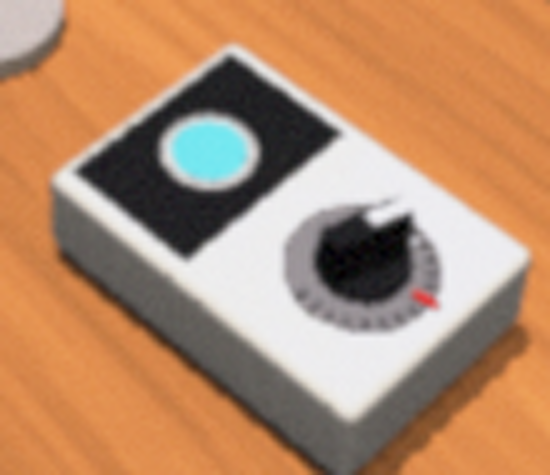

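View pics/side0_c1.png

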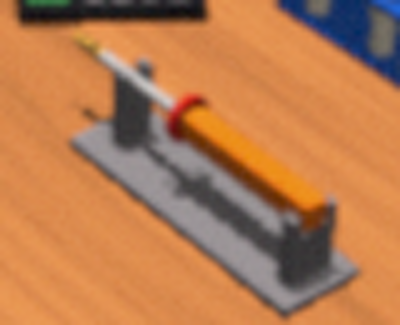

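View pics/side0_c2.png

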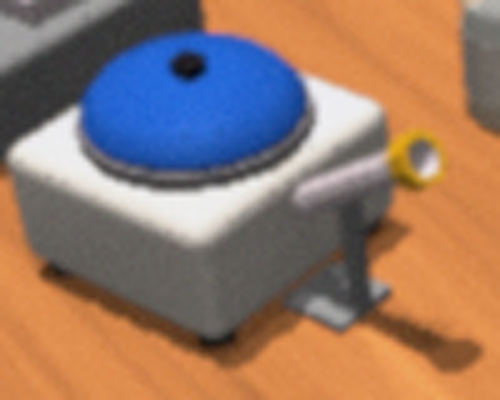

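```bash
cat > m.py <<'E'
from h import *
def mask(im,kind):
    hsv=cv2.cvtColor(im,cv2.COLOR_RGB2HSV); h,s,v=[hsv[...,i].astype(int) for i in range(3)]
    if kind=='cyan': return (abs(h-90)<12)&(s>80)&(v>120)
    if kind=='red': return ((h<5)|(h>172))&(s>130)&(v>120)
    if kind=='orange': return (h>=12)&(h<=18)&(s>225)&(v>150)
    if kind=='yellow': return (h>=20)&(h<=30)&(s>150)&(v>100)
    if kind=='blue': return (abs(h-112)<12)&(s>130)
def blobs(im,kind,box,mn=4):
    m=mask(im,kind); z=np.zeros_like(m); a,b,c,d=box; z[b:d,a:c]=m[b:d,a:c]
    n,l,st,ce=cv2.connectedComponentsWithStats(z.astype(np.uint8),connectivity=8)
    return [(st[i,4],tuple(np.round(ce[i],2)),tuple(st[i,:4])) for i in range(1,n) if st[i,4]>=mn]
E
python3 - <<'E'
from m import *
S={}
for n,bx in [('scene0',dict(scope=(180,130,280,200),rod=(190,210,270,290),cen=(300,215,350,260),lid=(340,225,430,300))),('side0',dict(scope=(235,215,345,310),rod=(258,145,325,205),cen=(180,120,225,160),lid=(140,105,215,150)))]:
    im,d,c=load(n); P=c.cloud(d)
    for k,b in [('cyan','scope'),('red','scope'),('orange','rod'),('red','rod'),('yellow','rod'),('yellow','cen'),('blue','lid')]:
        for bl in blobs(im,k,bx[b]):
            x,y=bl[1]; print(n,b,k,bl, P[int(round(y)),int(round(x))].round(4), c.plane(x,y,.06).round(4))
E
```

```text
scene0 scope cyan (np.int32(56), (np.float64(238.55), np.float64(164.39)), (np.int32(234), np.int32(161), np.int32(10), np.int32(7))) [ 0.4249 -0.2176  0.0595] [ 0.4276 -0.2169  0.06  ]
scene0 rod orange (np.int32(205), (np.float64(224.1), np.float64(233.18)), (np.int32(210), np.int32(221), np.int32(29), np.int32(25))) [ 0.6535 -0.0347  0.0666] [ 0.6506 -0.0381  0.06  ]
scene0 rod red (np.int32(19), (np.float64(237.84), np.float64(245.68)), (np.int32(234), np.int32(243), np.int32(9), np.int32(7))) [0.6558 0.0241 0.0668] [0.6523 0.0194 0.06  ]
scene0 rod yellow (np.int32(9), (np.float64(263.56), np.float64(268.56)), (np.int32(260), np.int32(265), np.int32(7), np.int32(7))) [0.6533 0.1185 0.0581] [0.6541 0.1176 0.06  ]
scene0 cen yellow (np.int32(70), (np.float64(318.54), np.float64(228.36)), (np.int32(312), np.int32(222), np.int32(12), np.int32(12))) [0.5128 0.1707 0.1494] [0.4507 0.1351 0.06  ]
scene0 lid blue (np.int32(2105), (np.float64(385.34), np.float64(263.46)), (np.int32(357), np.int32(239), np.int32(58), np.int32(49))) [0.4732 0.3393 0.1337] [0.4182 0.3285 0.06  ]
side0 scope
[... 733 characters left out ...]
e (np.int32(30), (np.float64(300.83), np.float64(176.6)), (np.int32(295), np.int32(171), np.int32(14), np.int32(11))) [ 0.6461 -0.0691  0.0662] [ 0.6524 -0.0623  0.06  ]
side0 rod red (np.int32(10), (np.float64(280.1), np.float64(161.9)), (np.int32(278), np.int32(159), np.int32(6), np.int32(6))) [0.6433 0.0183 0.0679] [0.6508 0.0261 0.06  ]
side0 cen yellow (np.int32(42), (np.float64(210.79), np.float64(136.17)), (np.int32(208), np.int32(131), np.int32(9), np.int32(11))) [0.4982 0.1551 0.1476] [0.5642 0.2669 0.06  ]
side0 lid blue (np.int32(943), (np.float64(167.77), np.float64(125.11)), (np.int32(146), np.int32(111), np.int32(45), np.int32(28))) [0.4425 0.3085 0.1294] [0.4876 0.4105 0.06  ]
```

```bash
python3 - <<'E'
from h import *
from cell import ctrl
T=rot(ctrl.current_tool_rot()); p=ctrl.camera_params('wrist')
print('tool',T.as_matrix().round(3)); t=np.array(ctrl.current_position())
print('cam off in tool',T.inv().apply(p['eye']-t).round(4)); print((T.inv()*rot(p['rotation'])).as_matrix().round(3))
# candidate view poses over knob
def down(yaw): # tool x at yaw, z down
    return R.from_matrix(np.array([[np.cos(yaw),np.sin(yaw),0],[np.sin(yaw),-np.cos(yaw),0],[0,0,-1]]))
for yaw in np.deg2rad(range(-180,180,30)):
    for pos in [(.44,-.30,.25),(.652,-.04,.109)]:
        q=ctrl.ik(pos,quat(down(yaw))); print(round(np.rad2deg(yaw)),pos,None if q is None else np.round(q,2))
E
```

```text
tool [[-0.928  0.373 -0.001]
 [ 0.373  0.928 -0.001]
 [ 0.    -0.001 -1.   ]]
cam off in tool [ 0.0656  0.0009 -0.0706]
[[ 0.001 -0.965 -0.26 ]
 [ 1.     0.001 -0.   ]
 [ 0.    -0.26   0.965]]
-180 (0.44, -0.3, 0.25) [-0.81  0.03  1.9  -0.    1.21 -2.38]
-180 (0.652, -0.04, 0.109) [-0.23  0.48  1.64 -0.    1.02 -1.81]
-150 (0.44, -0.3, 0.25) None
-150 (0.652, -0.04, 0.109) [-0.23  0.48  1.64 -0.    1.02 -2.33]
-120 (0.44, -0.3, 0.25) None
-120 (0.652, -0.04, 0.109) None
-90 (0.44, -0.3, 0.25) [-0.81  0.03  1.9  -0.    1.21  2.33]
-90 (0.652, -0.04, 0.109) None
-60 (0.44, -0.3, 0.25) [-0.81  0.03  1.9  -0.    1.21  1.81]
-60 (0.652, -0.04, 0.109) [-0.23  0.48  1.64 -0.    1.02  2.38]
-30 (0.44, -0.3, 0.25) [-0.81  0.03  1.9  -0.    1.21  1.28]
-30 (0.652, -0.04, 0.109) [-0.23  0.48  1.64 -0.    1.02  1.86]
0 (0.44, -0.3, 0.25) [-0.81  0.03  1.9  -0.    1.21  0.76]
0 (0.652, -0.04, 0.109) [-0.23  0.48  1.64 -0.    1.02  1.34]
30 (0.44, -0.3, 0.25) [-0.81  0.03  1.9  -0.    1.21  0.24]
30 (0.652, -0.04, 0.109) [-0.23  0.48  1.64 -0.    1.02  0.81]
60 (0.44, -0.3, 0.25) [-0.81  0.03  1.9  -0.    1.21 -0.29]
60 (0.652, -0.04, 0.109) [-0.23  0.48  1.64 -0.    1.02  0.29]
90 (0.44, -0.3, 0.25) [-0.81  0.03  1.9  -0.    1.21 -0.81]
90 (0.652, -0.04, 0.109) [-0.23  0.48  1.64 -0.    1.02 -0.23]
120 (0.44, -0.3, 0.25) [-0.81  0.03  1.9  -0.    1.21 -1.34]
120 (0.652, -0.04, 0.109) [-0.23  0.48  1.64 -0.    1.02 -0.76]
150 (0.44, -0.3, 0.25) [-0.81  0.03  1.9  -0.    1.21 -1.86]
150 (0.652, -0.04, 0.109) [-0.23  0.48  1.64 -0.    1.02 -1.28]
```

```bash
cat >> h.py <<'E'
def down(yaw):
    return R.from_matrix(np.array([[np.cos(yaw),np.sin(yaw),0],[np.sin(yaw),-np.cos(yaw),0],[0,0,-1]]))
E
python3 - <<'E'
from h import *
from cell import ctrl
for n,p in [('w_cen',(.49,.20,.36)),('w_rod',(.645,.03,.32)),('w_scope',(.437,-.27,.32))]:
    ctrl.move_pose(p,quat(down(np.pi/2))); snap(ctrl,'wrist',n); print(ctrl.current_time())
E
```

```text
1.9417
2.9167
4.3333
```

View pics/w_cen.png

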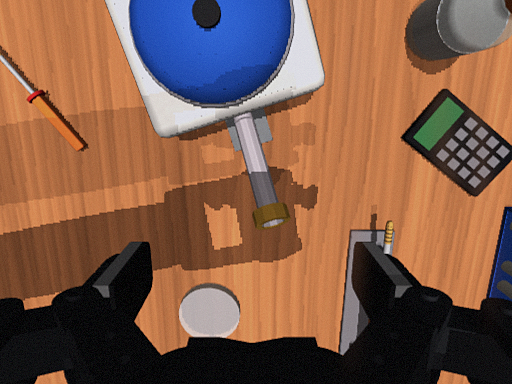

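View pics/w_rod.png

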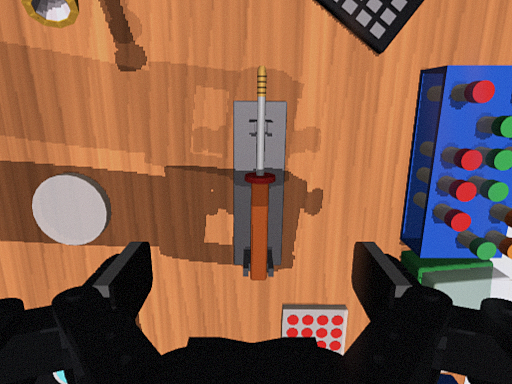

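View pics/w_scope.png

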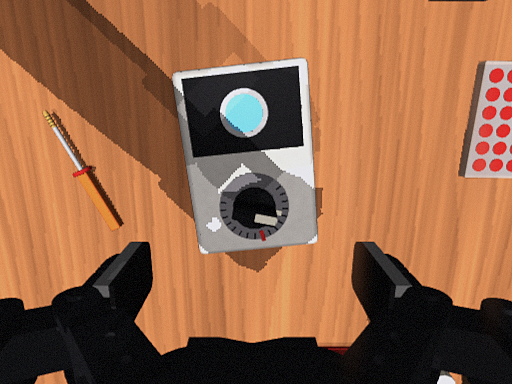

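The wrist views are good: window at (244,113), dial about (254,206), red mark (263,236), white pointer (266,219). In the rod view the collar is at (260,178) and the tip at (261,67); in the centrifuge view the mouth is at (271,215). I'll measure these.

```bash
python3 - <<'E'
from m import *
im,d,c=load('w_scope')
for k in ['cyan','red']:
    for b in blobs(im,k,(180,60,320,250)): print(k,b,c.plane(*b[1],.06).round(4))
hsv=cv2.cvtColor(im,cv2.COLOR_RGB2HSV)
cr=lambda im,b,s,n: cv2.imwrite(n,cv2.resize(im[b[1]:b[3],b[0]:b[2],::-1],None,fx=s,fy=s,interpolation=cv2.INTER_CUBIC))
cr(im,(210,160,300,250),6,'pics/z1.png')
P=c.cloud(d); print('knob top height', P[195:220,240:270,2].max().round(4), 'glass',P[113,244].round(4))
# red loosely
h,s,v=[hsv[...,i].astype(int) for i in range(3)]
m=((h<6)|(h>172))&(s>110)&(v>60); m[:225]=0;m[245:]=0;m[:,:250]=0;m[:,280:]=0
ys,xs=np.nonzero(m); print('idx',len(xs),xs.mean(),ys.mean(),c.plane(xs.mean(),ys.mean(),.061).round(4))
im,d,c=load('w_cen'); cr(im,(220,100,320,240),4,'pics/z2.png'); P=c.cloud(d); np.set_printoptions(suppress=True)
for b in [(271,211),(206,12)]: print(P[b[1],b[0]].round(4))
im,d,c=load('w_rod'); cr(im,(220,55,300,290),3,'pics/z3.png')
E
```

```text
cyan (np.int32(1083), (np.float64(243.84), np.float64(112.55)), (np.int32(226), np.int32(94), np.int32(37), np.int32(38))) [ 0.4305 -0.214   0.06  ]
red (np.int32(36), (np.float64(262.14), np.float64(235.28)), (np.int32(260), np.int32(230), np.int32(6), np.int32(11))) [ 0.4494 -0.3409  0.06  ]
knob top height 0.3909 glass [ 0.4307 -0.2144  0.0613]
idx 45 262.0444444444444 234.93333333333334 [ 0.4492 -0.3401  0.061 ]
[0.5073 0.1732 0.1498]
[0.4542 0.3341 0.1412]
```

View pics/z1.png

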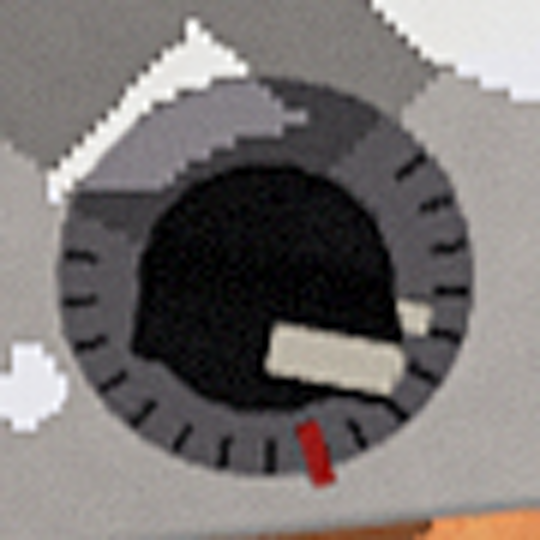

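View pics/z2.png

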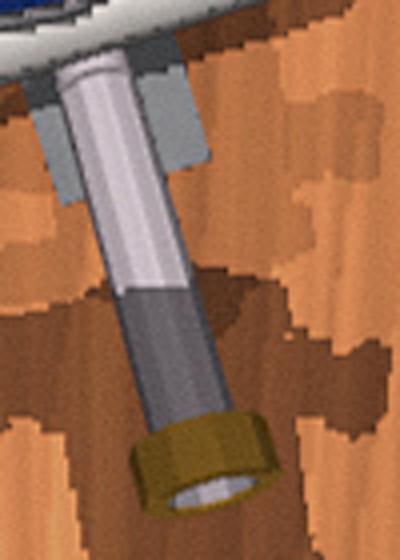

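View pics/z3.png

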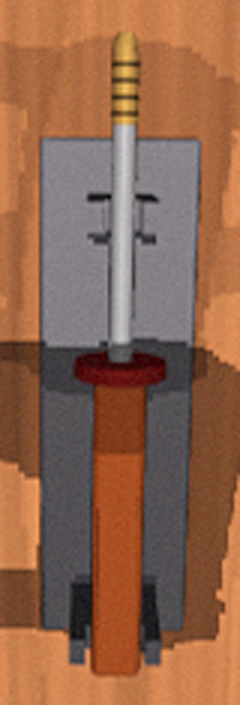

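```bash
python3 - <<'E'
from m import *
np.set_printoptions(suppress=True)
im,d,c=load('w_scope')
W=c.plane(243.84,112.55,.06); I=c.plane(262.1,235.1,.0605); D=c.plane(254.2,206.1,.0605)
print('dial',D,'W-D',np.linalg.norm(W-D),'I-D',np.linalg.norm(I-D))
y=(W-D)[:2]; print('yaw from WD',np.rad2deg(np.arctan2(y[1],y[0]))-90,'from DI',np.rad2deg(np.arctan2(*(I-D)[1::-1]))+80.2)
a=c.plane(255,218.2,.0925);b=c.plane(276.8,221.7,.0925);e=c.plane(279.2,212.8,.0665)
print(a,b,e,'ang ptr',np.rad2deg(np.arctan2(b[1]-a[1],b[0]-a[0])), 'b from D',np.rad2deg(np.arctan2(*(b-D)[1::-1])),np.linalg.norm((b-D)[:2]),'e from D',np.rad2deg(np.arctan2(*(e-D)[1::-1])),np.linalg.norm((e-D)[:2]))
# depth section of bar
P=c.cloud(d)
sub=P[150:245,215:300].reshape(-1,3); top=sub[(sub[:,2]>.085)&(sub[:,2]<.1)]
print('bar top pts',len(top), top.mean(0) if len(top) else '')
if len(top)>20:
    r=cv2.minAreaRect((top[:,:2]*1000).astype(np.float32)); print(r); print(top[:,2].min(),np.median(top[:,2]))
# rod
im,d,c=load('w_rod'); z=.055
f=lambda x,y:(220+x/3,55+y/3)
for n,p,zz in [('tip',(125,33),.0575),('collarfront',(120,358),.055),('handle end',(117,673),.065),('collar ctr',(120,368),.067)]:
    print(n,c.plane(*f(*p),zz).round(4))
P=c.cloud(d)
sub=P[178:275,245:275].reshape(-1,3); top=sub[(sub[:,2]>.058)&(sub[:,2]<.075)]
print(cv2.minAreaRect((top[:,:2]*1000).astype(np.float32)),np.median(top[:,2]))
m=mask(im,'yellow')
sub=P[60:178,245:275].reshape(-1,3); top=sub[(sub[:,2]>.05)&(sub[:,2]<.075)]
print(cv2.minAreaRect((top[:,:2]*1000).astype(np.float32)),np.median(top[:,2]))
# mouth
im,d,c=load('w_cen')
g=lambda x,y:(220+x/4,100+y/4)
print('mouth opening',c.plane(*g(212,492),.14), 'rim ctr',)
print('lid knob',c.plane(206,12,.141))
P=c.cloud(d)
# tube points: ridge
for a,b in [((60,70),(130,60)),((105,230),(175,212)),((118,290),(190,290)),((150,425),(228,412))]:
    m=((a[0]+b[0])/2,(a[1]+b[1])/2); u,v=g(*m); print('tube',P[int(round(v)),int(round(u))].round(4))
E
```

```text
dial [ 0.44082592 -0.30826865  0.0605    ] W-D 0.09484666224187611 I-D 0.0333262289626799
yaw from WD 6.250828149281645 from DI 4.970383160986302
[ 0.44135904 -0.31002634  0.0925    ] [ 0.46201438 -0.31349836  0.0925    ] [ 0.46634682 -0.31348467  0.0665    ] ang ptr -9.541824400026481 b from D -13.864569096100706 0.021824315172497683 e from D -11.55115973850794 0.026048475638492774
bar top pts 705 [ 0.44041197 -0.30753871  0.09267792]
((440.56475830078125, -308.8954772949219), (14.63432788848877, 42.445011138916016), 78.99848175048828)
0.0850961025601854 0.09317303192013532
tip [0.6543 0.1292 0.0575]
collarfront [0.6536 0.0248 0.055 ]
handle end [ 0.6533 -0.0895  0.065 ]
collar ctr [0.6534 0.0241 0.067 ]
((653.541748046875, -31.27303695678711), (111.52498626708984, 30.828536987304688), 89.79727172851562) 0.06563757247876026
((653.4829711914062, 76.36296081542969), (106.05543518066406, 29.82339859008789), 89.68352508544922) 0.05917121242984397
mouth opening [0.50995407 0.1582887  0.14      ] rim ctr
lid knob [0.45418242 0.33418664 0.141     ]
tube [0.4823 0.2522 0.083 ]
tube [0.4933 0.2166 0.1094]
tube [0.4962 0.2021 0.1202]
tube [0.5038 0.178  0.1474]
```

```bash
python3 - <<'E'
from h import *
from cell import ctrl
K=np.array([.4406,-.3085])
ctrl.move_pose([*K,.24],quat(down(np.deg2rad(-11))))
print(ctrl.line_to([*K,.143],v=.12,contact_N=10), ctrl.current_position())
ctrl.command_gripper(0.0,squeeze=50); print('gap',ctrl.current_finger_gap(),ctrl.current_wrist_force())
snap(ctrl,'wrist','k_grip'); print(ctrl.current_time())
E
```

```text
False [ 0.44102752 -0.30893585  0.14383224]
gap 0.012887328748661213 [-2.71486718 -3.45394845  1.32151401]
7.5083
```

View pics/k_grip.png

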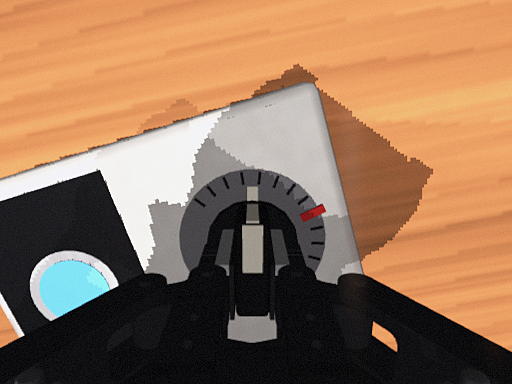

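The bar is gripped squarely (gap 13 mm, white pointer at (252,240) pointing straight up the picture, red mark at (314,213)). Next I'll turn it clockwise to the mark.

```bash
python3 - <<'E'
from h import *
from cell import ctrl
K=np.array([.4406,-.3085])
for a in (-35,-55,-74.5):
    ctrl.move_pose([*K,.143],quat(down(np.deg2rad(a)))); print(ctrl.current_torque().round(2),np.linalg.norm(ctrl.current_wrist_force()).round(1))
ctrl.dwell(.3); snap(ctrl,'wrist','k_turn')
print(rot(ctrl.current_tool_rot()).as_matrix()[:,0])
ctrl.command_gripper(.085); ctrl.line_to([*K,.25],v=.15)
im,d,c=snap(ctrl,'wrist','k_after'); print(ctrl.current_time())
E
```

```text
[-0.74  0.44 -0.05] 4.8
[-0.8   0.53 -0.07] 7.3
[-0.89  0.7  -0.08] 7.0
[ 0.26718353 -0.96364317  0.00219096]
10.8
```

View pics/k_turn.png

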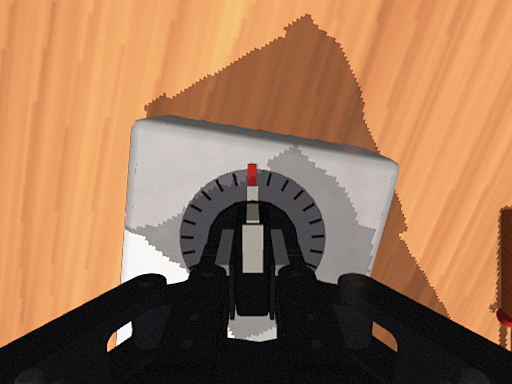

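View pics/k_after.png

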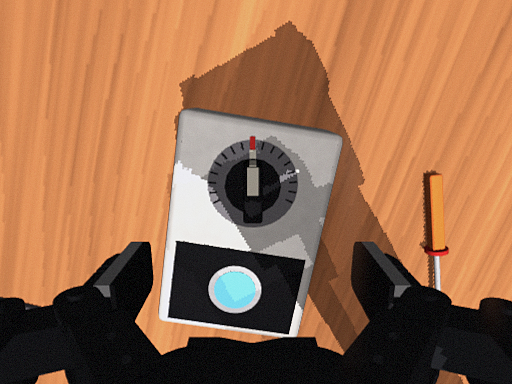

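The pointer lines up with the red mark both while gripped (252,165-200) and after release. Next I'll refine the tube axis from the depth cloud and check the IK for the rest.

```bash
python3 - <<'E'
from m import *
from cell import ctrl
np.set_printoptions(suppress=True,precision=4)
im,d,c=load('w_cen'); P=c.cloud(d).reshape(-1,3); P=P[(d.reshape(-1)>0)]
M0=np.array([.510,.1583]); 
yaw=np.deg2rad(107.2)
for it in range(4):
    u=np.array([np.cos(yaw),np.sin(yaw)]); n=np.array([-u[1],u[0]])
    s=(P[:,:2]-M0)@u; l=(P[:,:2]-M0)@n; ax=.14-np.tan(np.deg2rad(35))*s
    ss=[];ll=[];tt=[]
    for a in np.arange(.025,.085,.005):
        k=(s>a)&(s<a+.005)&(abs(l)<.02)&(P[:,2]>ax-.002)
        if k.sum()<10: continue
        ss.append(a+.0025); ll.append((l[k].min()+l[k].max())/2); tt.append(((P[k,2]-ax[k]).max())*np.cos(np.deg2rad(35)))
    f=np.polyfit(ss,ll,1); print(np.rad2deg(yaw),M0,f,'ridge height above axis mm',np.round(np.array(tt)*1e3,1))
    yaw+=np.arctan(f[0]); M0=M0+n*f[1]
# scene/side triangulated rim
a=load('scene0')[2];b=load('side0')[2]
print('tri rim centroid',tri(a,(318.54,228.36),b,(210.79,136.17)))
# project estimated mouth in each view
for nme in ['scene0','side0','w_cen']:
    print(nme,load(nme)[2].proj([*M0,.14]))
# housing top edges
k=(abs(P[:,2]-.095)<.004); print('top edge s range', (s[k]).min(),(s[k]).max(), l[k].min(),l[k].max())
# IK checks
u3=np.array([np.cos(yaw),np.sin(yaw),0])
t=np.deg2rad(35)
def rodpose(O,yaw,pitch): # rod origin, yaw, dip -> tool pose w/ grip at -60
    Rr=R.from_euler('z',yaw)*R.from_euler('y',pitch); Tt=Rr*R.from_euler('x',np.pi)
    g=np.array(O)+Rr.apply([-.06,0,0]); return g-Tt.apply([0,0,.054]),quat(Tt)
dirn=np.cos(t)*u3+np.array([0,0,-np.sin(t)])
M=np.array([*M0,.14])
for off in (0,-.06,-.12,-.14):
    p,q=rodpose(M+off*dirn,yaw,t); print(off,p,ctrl.ik(p,q))
W=np.array([.4305,-.214,.06])
for y in (186,160,200,220):
    yy=np.deg2rad(y); O=W+[0,0,.025]-.105*np.array([np.cos(yy),np.sin(yy),0]); p,q=rodpose(O,yy,0); print(y,p,ctrl.ik(p,q))
E
```

```text
107.2 [0.51   0.1583] [ 0.0419 -0.0012] ridge height above axis mm [ 12.3  12.   12.5  11.9  11.7 224.9 234.  237.  240.6 241.4  11.5  12.2]
109.59767553638616 [0.5111 0.1586] [ 0.018 -0.001] ridge height above axis mm [ 12.4  12.   12.6  11.6 214.6 225.  234.8 236.6 240.6 241.8  11.6  12.2]
110.63003973692643 [0.512 0.159] [ 0.0012 -0.0001] ridge height above axis mm [ 12.4  12.   12.7  11.7 214.9 224.9 234.7 236.5 240.3 241.9  11.6  12.2]
110.69615914779055 [0.5121 0.159 ] [-0.0001  0.    ] ridge height above axis mm [ 12.4  12.   12.7  11.7 214.9 224.9 234.6 236.5 240.3 241.9  11.6  12.2]
tri rim centroid (array([0.5053, 0.1665, 0.1377]), np.float64(0.001894264241821557))
scene0 [315.0281 227.5466]
side0 [214.4673 135.9111]
w_cen [275.334  222.2834]
top edge s range 0.05885239549220104 0.23831347396322347 -0.2594451821088522 0.08281188446339031
0 [0.5185 0.142  0.2186] [ 0.2504  0.1263  1.927  -0.6861  1.1194  0.2082]
-0.06 [0.5359 0.096  0.2531] [ 0.1578  0.0709  1.9159 -0.6745  1.1186  0.0897]
-0.12 [0.5532 0.05   0.2875] [ 0.0669  0.0318  1.8883 -0.6563  1.119  -0.0299]
-0.14 [0.559  0.0347 0.2989] [ 0.0373  0.0225  1.8755 -0.6488  1.1196 -0.0695]
186 [ 0.5946 -0.1968  0.139 ] [-0.5003  0.3833  1.7122  0.      1.0461 -2.1758]
160 [ 0.5855 -0.2704  0.139 ] [-0.6081  0.4207  1.6615  0.      1.0594 -1.8299]
200 [ 0.5855 -0.1576  0.139 ] [-0.4496  0.3431  1.7655  0.      1.033  -2.3695]
220 [ 0.5569 -0.1079  0.139 ] [-0.3913  0.2632  1.8676  0.      1.0108 -2.6602]
```

```bash
python3 - <<'E'
from m import *
np.set_printoptions(suppress=True,precision=4)
im,d,c=load('w_cen'); P=c.cloud(d).reshape(-1,3); P=P[(d.reshape(-1)>0)]
M0=np.array([.510,.1583]); yaw=np.deg2rad(107.2); t=np.deg2rad(35)
for it in range(5):
    u=np.array([np.cos(yaw),np.sin(yaw)]); n=np.array([-u[1],u[0]])
    s=(P[:,:2]-M0)@u; l=(P[:,:2]-M0)@n
    h=(s*np.sin(t)+(P[:,2]-.14)*np.cos(t)); a_=s*np.cos(t)-(P[:,2]-.14)*np.sin(t) # axis coord, perp height
    ss=[];ll=[];hh=[];w=[]
    for a in np.arange(.02,.10,.005):
        k=(a_>a)&(a_<a+.005)&(abs(l)<.02)&(h>3e-3)&(h<.018)
        if k.sum()<8: continue
        ss.append(a+.0025); ll.append((l[k].min()+l[k].max())/2); w.append(l[k].max()-l[k].min()); hh.append(h[k].max())
    f=np.polyfit(ss,ll,1); print(np.rad2deg(yaw),M0,f)
    yaw+=np.arctan(f[0]*np.cos(0)); M0=M0+n*f[1]
print(np.round(np.array([ss,ll,w,hh])*1e3,1))
# rim: points -2..14mm
k=(a_>-.02)&(a_<.02)&(abs(l)<.025)&(h>.012)&(h<.022)
print('rim axis range',a_[k].min(),a_[k].max(),'lat',l[k].min(),l[k].max(),'hmax',h[k].max())
m=mask(im,'yellow'); hsv=cv2.cvtColor(im,cv2.COLOR_RGB2HSV)
for nme in ['scene0','side0','w_cen']: print(nme,load(nme)[2].proj([*M0,.14]))
E
```

```text
107.2 [0.51   0.1583] [0.0048 0.0006]
107.47601960579013 [0.5094 0.1581] [-0.0004  0.0001]
107.45547398793208 [0.5093 0.1581] [-0.0001  0.    ]
107.4514637055783 [0.5093 0.1581] [-0.  0.]
107.45068094213485 [0.5093 0.1581] [-0.  0.]
[[22.5 27.5 32.5 37.5 42.5 47.5 52.5 57.5 62.5 67.5 72.5 77.5 82.5 87.5
  92.5 97.5]
 [-0.  -0.  -0.   0.  -0.1 -0.  -0.1  0.1  0.1  0.1  0.1  0.1  0.1  0.1
  -0.1 -0.3]
 [19.5 19.2 18.9 19.2 19.3 19.2 19.7 19.4 19.1 19.4 19.1 19.2 18.9 19.3
  18.8 18.8]
 [12.1 12.3 12.  12.5 11.6 11.9 11.7 12.3 12.  11.9 12.  11.8 11.9 11.5
  12.2 11.4]]
rim axis range -0.0009746245458875863 0.013704998192540957 lat -0.01320583991988861 0.012380207029424363 hmax 0.0187794191803229
scene0 [315.4296 226.7499]
side0 [213.8476 136.3829]
w_cen [272.3396 223.1931]
```

```bash
cat >> h.py <<'E'
def rodpose(O,yaw,pitch):
    Rr=R.from_euler('z',yaw)*R.from_euler('y',pitch); Tt=Rr*R.from_euler('x',np.pi)
    g=np.array(O)+Rr.apply([-.06,0,0]); return g-Tt.apply([0,0,.054]),quat(Tt)
E
python3 - <<'E'
from h import *
from cell import ctrl
G=[.6534,-.035]; q=quat(down(np.deg2rad(89.7)))
ctrl.move_pose([*G,.24],q)
print(ctrl.line_to([*G,.109],v=.12,contact_N=10),ctrl.current_position())
ctrl.command_gripper(0.0,squeeze=80); print('gap',ctrl.current_finger_gap(),ctrl.current_wrist_force())
f0=ctrl.current_wrist_force()
ctrl.line_to([*G,.20],v=.12); ctrl.dwell(.2); print(ctrl.current_wrist_force(),ctrl.current_finger_gap())
snap(ctrl,'wrist','r_up'); print(ctrl.current_time())
E
```

```text
False [ 0.65411247 -0.03512613  0.11013233]
gap 0.01681175615410739 [-1.28066858 -0.28810527  1.99369546]
[ 0.57760537  0.11874616 -1.60655614] 0.016652623789229503
15.7833
```

View pics/r_up.png

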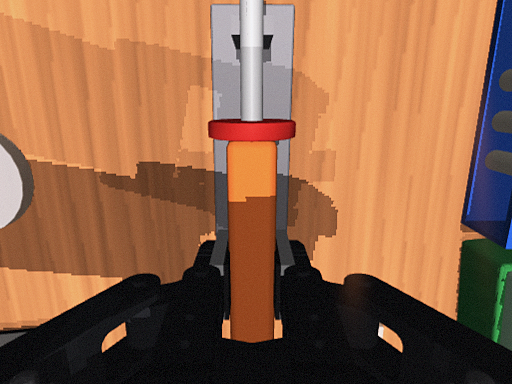

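```bash
python3 - <<'E'
from h import *
from cell import ctrl
np.set_printoptions(suppress=True,precision=4)
im,d,c=load('r_up'); P=c.cloud(d)
T=rot(ctrl.current_tool_rot()); t=np.array(ctrl.current_position()); print(t)
Q=T.inv().apply((P-t).reshape(-1,3)).reshape(P.shape)
for name,reg in [('shaft',(slice(5,115),slice(235,270))),('collar',(slice(118,142),slice(205,300))),('handle',(slice(150,330),slice(230,275)))]:
    A=Q[reg].reshape(-1,3); A=A[(A[:,2]<.085)&(A[:,2]>.03)]
    print(name,len(A),'min',A.min(0),'max',A.max(0))
    for a in np.linspace(A[:,0].min(),A[:,0].max(),5)[:-1]:
        k=(A[:,0]>=a)&(A[:,0]<a+.006)
        if k.sum()>3: print('  x',a.round(4),'y mid',((A[k,1].min()+A[k,1].max())/2).round(4),'z top',np.percentile(A[k,2],5).round(4))
E
```

```text
[ 0.6531 -0.0349  0.1991]
shaft 2511 min [ 0.062  -0.0039  0.0476] max [0.0974 0.0041 0.0548]
  x 0.062 y mid 0.0001 z top 0.0493
  x 0.0708 y mid 0.0001 z top 0.0493
  x 0.0797 y mid 0.0001 z top 0.0492
  x 0.0885 y mid 0.0001 z top 0.0491
collar 1901 min [ 0.0529 -0.0153  0.0369] max [0.0608 0.0159 0.0647]
  x 0.0529 y mid 0.0003 z top 0.0378
  x 0.0548 y mid 0.0003 z top 0.0379
  x 0.0568 y mid 0.0004 z top 0.038
  x 0.0588 y mid 0.0004 z top 0.0383
handle 8060 min [-0.0234 -0.0084  0.0373] max [0.0505 0.0091 0.0472]
  x -0.0234 y mid 0.0004 z top 0.0432
  x -0.0049 y mid 0.0004 z top 0.0428
  x 0.0136 y mid 0.0005 z top 0.043
  x 0.0321 y mid 0.0005 z top 0.043
```

```bash
cat >> h.py <<'E'
YAW=np.deg2rad(107.45); DIP=np.deg2rad(35); MO=np.array([.5093,.1581,.14])
RT=R.from_euler('z',YAW)*R.from_euler('y',DIP)
E
python3 - <<'E'
from h import *
from cell import ctrl
np.set_printoptions(suppress=True,precision=4)
for off in (-.14,-.117):
    p,q=rodpose(MO+RT.apply([off,0,.001]),YAW,DIP)
    ctrl.move_pose(p,q) if off==-.14 else ctrl.line_to(p,v=.1)
ctrl.dwell(.2)
print('err',RT.inv().apply(ctrl.current_position()-p), (RT*R.from_euler('x',np.pi)).inv().__mul__(rot(ctrl.current_tool_rot())).as_rotvec())
for n in ('wrist','scene','side'): snap(ctrl,n,'pre_'+n)
for n,b,s in (('pre_scene',(270,190,370,270),5),('pre_side',(180,95,280,175),5)):
    im=load(n)[0]; cv2.imwrite(f'pics/{n}_z.png',cv2.resize(im[b[1]:b[3],b[0]:b[2],::-1],None,fx=s,fy=s,interpolation=cv2.INTER_CUBIC))
print(ctrl.current_time(),ctrl.current_wrist_force())
E
```

```text
err [-0.0006 -0.0002 -0.0001] [ 0.0001 -0.0001  0.0008]
17.1833 [-1.0249  0.0647 -0.5112]
```

View pics/pre_wrist.png

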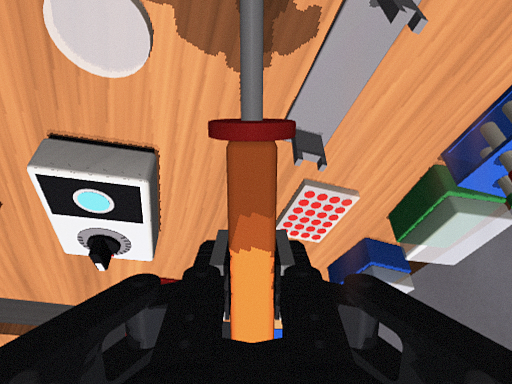

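View pics/pre_scene_z.png

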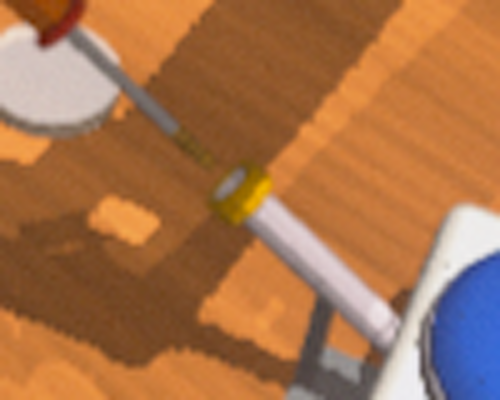

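View pics/pre_side_z.png

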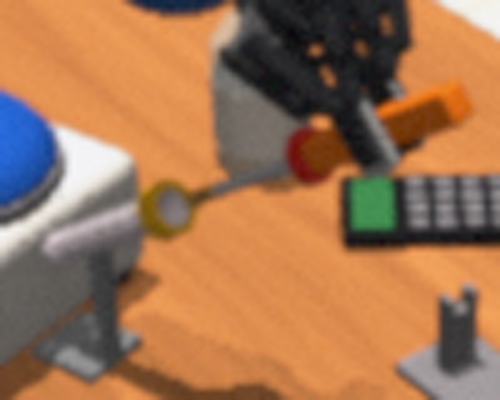

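Both fixed views show the brass tip (scene zoom (212,163), side zoom (195,200)) in line with the mouth opening, so I'll insert.

```bash
python3 - <<'E'
from h import *
from cell import ctrl
np.set_printoptions(suppress=True,precision=4)
def go(off,v,cn):
    p,q=rodpose(MO+RT.apply([off,0,.001]),YAW,DIP)
    r=ctrl.line_to(p,v=v,contact_N=cn); print(off,r,'err',RT.inv().apply(ctrl.current_position()-p),'F',RT.inv().apply(ctrl.current_wrist_force()),ctrl.current_finger_gap()); return r
f=go(-.08,.06,12)
if not f: f=go(-.015,.08,15)
if not f: f=go(.006,.03,15)
ctrl.dwell(.3); print(RT.inv().apply(ctrl.current_wrist_force()))
for n in ('wrist','scene'): snap(ctrl,n,'in_'+n)
print(ctrl.current_time())
b=(270,180,370,260);im=load('in_scene')[0]; cv2.imwrite('pics/in_scene_z.png',cv2.resize(im[b[1]:b[3],b[0]:b[2],::-1],None,fx=5,fy=5,interpolation=cv2.INTER_CUBIC))
E
```

```text
-0.08 False err [-0.     -0.0001  0.0001] F [ 0.4461 -1.5119 -0.9542] 0.01675897183075282
-0.015 False err [-0.0003 -0.0002  0.0002] F [ 0.8783 -0.4248 -1.3339] 0.01657975598129044
0.006 True err [-0.005  -0.0001  0.    ] F [-2.8953  0.0327 -0.1375] 0.016646144160577882
[-4.2774 -1.417   1.0097]
19.9
```

View pics/in_wrist.png

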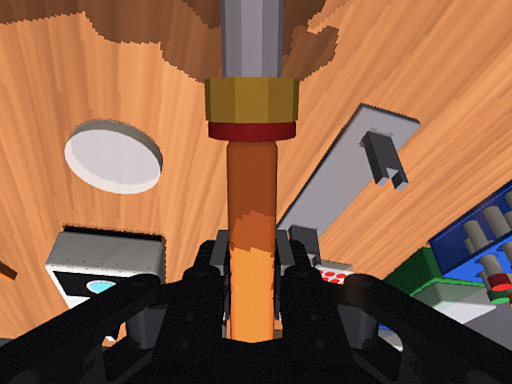

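View pics/in_scene_z.png

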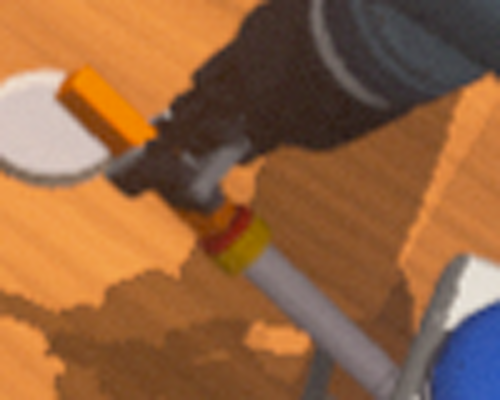

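The collar is flush on the yellow rim (wrist view (252,130), no gap) with an axial reaction. Now I'll withdraw and carry the rod to the window.

```bash
python3 - <<'E'
from h import *
from cell import ctrl
np.set_printoptions(suppress=True,precision=4)
p,q=rodpose(MO+RT.apply([-.14,0,.001]),YAW,DIP)
print(ctrl.line_to(p,v=.12)); ctrl.dwell(.1); print('gap',ctrl.current_finger_gap(),ctrl.current_wrist_force())
W=np.array([.4305,-.214,.06]); y=np.deg2rad(186)
O=lambda h: W+[0,0,h]-.105*np.array([np.cos(y),np.sin(y),0])
p,q=rodpose(O(.15),y,0); ctrl.move_pose(p,q)
p,q=rodpose(O(.07),y,0); ctrl.line_to(p,v=.12); ctrl.dwell(.2)
print(ctrl.current_position()-p,ctrl.current_finger_gap())
for n in ('wrist','scene','side'): snap(ctrl,n,'e_'+n)
for n,b,s in (('e_scene',(180,120,300,210),5),('e_side',(230,190,360,300),5)):
    im=load(n)[0]; cv2.imwrite(f'pics/{n}_z.png',cv2.resize(im[b[1]:b[3],b[0]:b[2],::-1],None,fx=s,fy=s,interpolation=cv2.INTER_CUBIC))
print(ctrl.current_time())
E
```

```text
False
gap 0.0167024562534305 [ 0.1146 -0.4096 -1.229 ]
[ 0.0005 -0.0002  0.0012] 0.016485364426145666
24.3583
```

View pics/e_wrist.png

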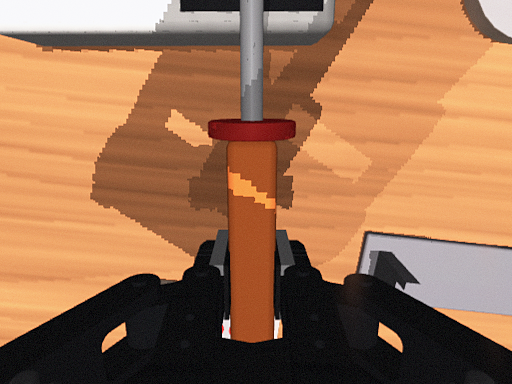

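View pics/e_scene_z.png

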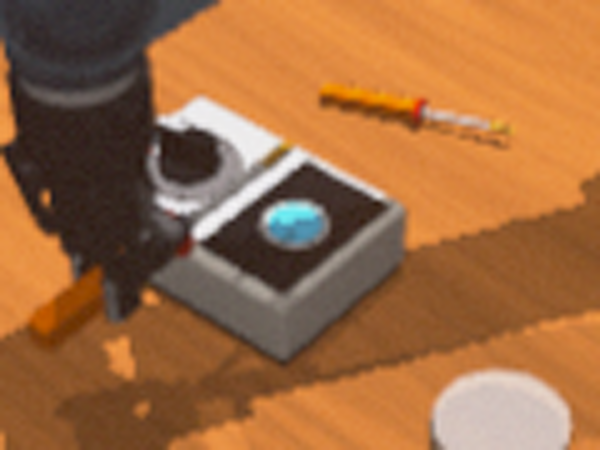

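View pics/e_side_z.png

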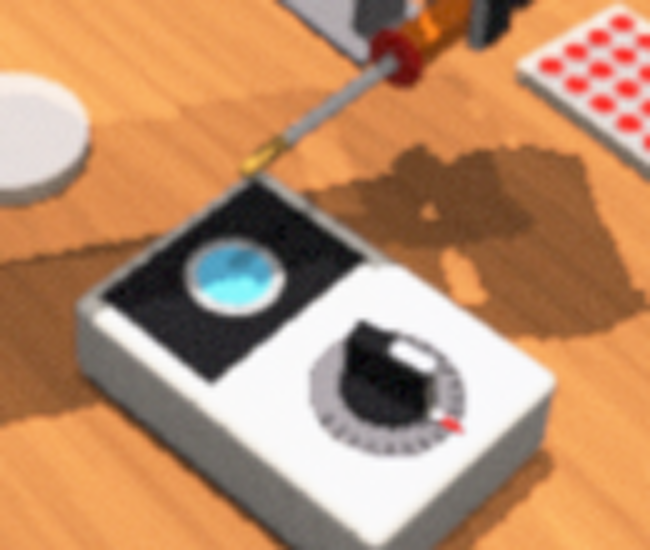

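The rod sits 70 mm above the glass, with its tip at scene (238,150) and side (279,224); the pointer is still at the mark. I'll triangulate the tip, then lower it.

```bash
python3 - <<'E'
from h import *
from cell import ctrl
np.set_printoptions(suppress=True,precision=4)
a=load('e_scene')[2];b=load('e_side')[2]
print('tip',tri(a,(238,149.6),b,(279.4,224)),'expected .4305 -.214 .13')
W=np.array([.4305,-.214,.06]); print(a.proj(W+[0,0,.07]),b.proj(W+[0,0,.07]))
y=np.deg2rad(186); O=W+[0,0,.025]-.105*np.array([np.cos(y),np.sin(y),0])
p,q=rodpose(O,y,0); print(ctrl.line_to(p,v=.08,contact_N=8)); ctrl.dwell(.5)
print(ctrl.current_position()-p,ctrl.current_finger_gap(),ctrl.current_wrist_force(),np.abs(ctrl.current_qd()).max())
for n in ('wrist','scene','side'): snap(ctrl,n,'f_'+n)
for n,bx,s in (('f_scene',(180,120,300,210),5),('f_side',(230,190,360,300),5)):
    im=load(n)[0]; cv2.imwrite(f'pics/{n}_z.png',cv2.resize(im[bx[1]:bx[3],bx[0]:bx[2],::-1],None,fx=s,fy=s,interpolation=cv2.INTER_CUBIC))
t=W+[0,0,.025]; print(a.proj(t)-[180,120],b.proj(t)-[230,190]); print(ctrl.current_time())
im,d,c=load('f_wrist');P=c.cloud(d);T=rot(ctrl.current_tool_rot());Q=T.inv().apply((P-ctrl.current_position()).reshape(-1,3)).reshape(P.shape)
A=Q[5:115,235:270].reshape(-1,3);A=A[(A[:,2]<.06)&(A[:,2]>.03)]
for x in (.063,.075,.09): k=abs(A[:,0]-x)<.004; print(x,np.percentile(A[k,2],5),A[k,1].min()+A[k,1].max())
E
```

```text
tip (array([ 0.4351, -0.2132,  0.1296]), np.float64(0.0057844405357432285)) expected .4305 -.214 .13
[237.9826 148.7336] [276.8059 224.9132]
False
[ 0.     -0.      0.0001] 0.01691608338958627 [-0.3996  0.245  -0.9458] 0.003147923193504521
[58.3314 39.4911] [46.166  48.2535]
25.7167
0.063 0.048946484795677876 0.0007936338803972934
0.075 0.048886845159506045 0.0007562955470928005
0.09 0.04885992463418134 0.0007365494186060357
```

View pics/f_scene_z.png

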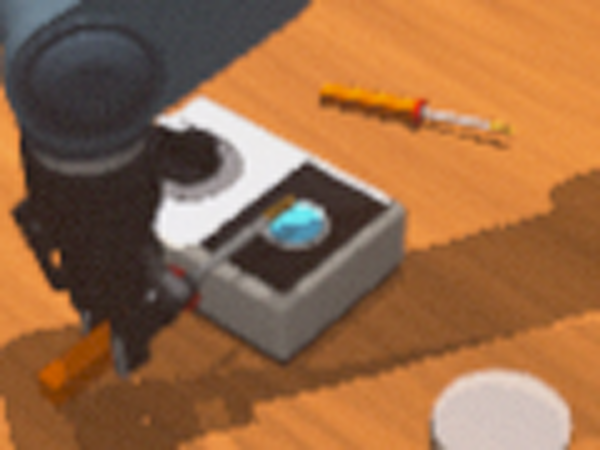

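View pics/f_side_z.png

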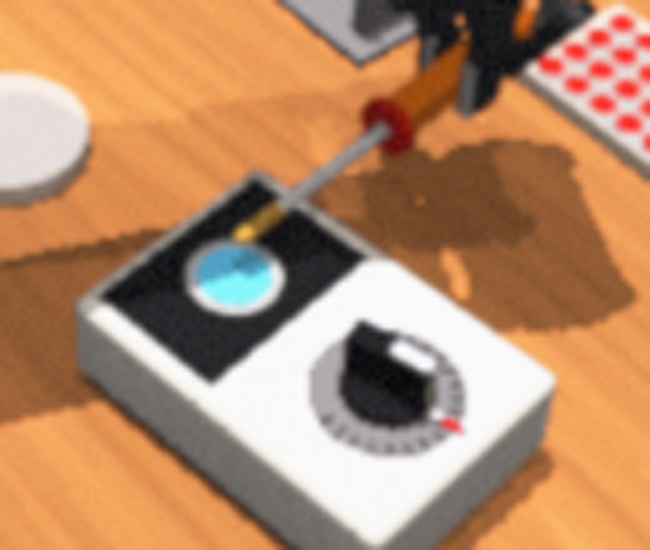

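View pics/f_scene.png

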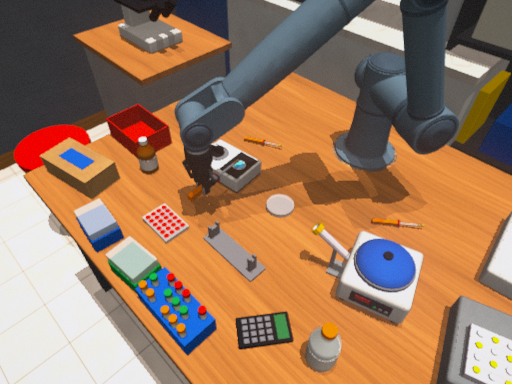

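```bash
python3 - <<'E'
from cell import ctrl
import numpy as np
print(ctrl.current_finger_gap(),np.abs(ctrl.current_qd()).max(),ctrl.current_time()); ctrl.job_done()
E
```

```text
0.016746227269991188 0.0017600878025010637 25.7167
the job is handed in; nothing more can be done
```

I handed the job in at 25.7 s of the 72 s allowed, with every step done in order. The hand-in reports no verdict, so the results below rest on my own checks.

- **Knob:** I turned it clockwise about 1.11 rad. Wrist pictures before and after release showed the white pointer in line with the red mark, and it was still there in the last side picture.
- **Rod in the tube:** I gripped the rod at its grip point. It slid down the tube with under 2 N of side force. It stopped on contact at the expected depth, and the picture showed the red collar flush on the yellow rim. I then drew it right out.
- **Final pose:** The rod is held still (finger gap 16.7 mm) and level to within about 0.01 rad. By the arm's position, the tip is over the middle of the window, 25 mm above the glass. The wrist force showed no contact, and nothing else on the bench appeared to have moved.

**Disagreement:** The scene and side cameras, used together, put the tip about 5 mm farther out in x than the arm's position did. Their two sight lines missed each other by 6 mm. I took this as calibration and pixel error, since the side camera also placed the window about 2 mm farther out in x than the wrist camera did. It is within the 15 mm allowed, so I left the pose as it was.

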